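# Sort tagged figurine bases into display and returns nests, then cover the return

## Robot

A 6-joint arm with a two-finger parallel gripper is mounted at the origin on the work surface. World frame = base frame: x ahead of the robot, y to its left, z up, the work surface at z = 0. Lengths are in m, angles in degrees, forces in N, time in s.
With the tool pointing down it reaches from about 0.325 to 0.9 m from the base axis. Payload 6.1 kg.
Tool frame: the origin (TCP) lies on the front face of the gripper's body, between the roots of the fingers; the fingertips stand env.tip_reach ahead of it and the grasp point (between the pads) lies 54 mm ahead of it (env.tip_reach is the distance from the TCP to the fingertips, in m); z points along the fingers, y is the line along which they close (so a half turn about z gives the same grasp; the last joint's range is limited). The gripper opens to 85 mm and grips with 20 to 120 N. Pads are 22 mm wide; open, the fingers measure 114 mm over their backs; the gripper's body (76 mm by 85 mm) begins 54 mm behind the grasp point. The pads swing forward as they close: fully open they stand 13 mm farther back than shut.
Start: joints at [57.691, 12.628, 87.462, -0, 79.91, -7.225], TCP at [0.265, 0.566, 0.304] pointing down, gripper open.
Joint ranges: [-170.65, 170.65], [-52.31, 119.04], [5.05, 147.46], [-71.25, 251.25], [11.57, 151.72], [-153.62, 153.62]. Speed limits (degrees/s): [147.25, 147.25, 172.46, 180, 180, 180].

## Interface

Orientations are given as a 3x3 rotation matrix whose columns are the frame's x, y, z axes.
In Python, from plant import env, eoat, snapshot, get_calibration gives the robot as it stands. Calls block until the motion is done:
- env.reach(position, orientation): joint-space move of the TCP to a pose.
- env.move_straight(position, feed=0.15, frame=None): straight line of the TCP; frame=None keeps the orientation; feed is the mean speed in m/s.
- env.set_joints(angles): joint-space move.
- eoat.grip(opening, strength=None): finger opening in m; strength is the grip in N (None keeps the last); returns when the fingers have stopped.
- env.hold(seconds).
- env.inverse_kinematics(position, orientation): joint angles nearest the present ones, or None.
- env.sense(): the state.
- snapshot(name): name is "scene" or "top" or "wrist"; returns the picture (400x640x3 uint8, red, green, blue); there is no depth.
- get_calibration(name): a dict with "camera_matrix" (3x3 intrinsics, pixels), "dist_coeffs" ([k1, k2, p1, p2, k3] as OpenCV has them; the pictures are not rectified), "R" (3x3) and "t" (3): a world point X has camera coordinates R X + t. Camera axes: x right, y down, z forward; pixel columns grow to the right and rows downward; lengths in m; the calibration is good to about 2 mm. A picture is of the moment at which its call begins: read the wrist's pose just before it. get_calibration takes no time and is no camera call; for the wrist camera it gives the pose at the moment of the call.
A pose or a line that the arm cannot do raises env.PlanningError and nothing moves.
- env.hand_in(): hands the job in; it is judged then, once.
The state is a dict: "time_s": time; "qpos": joint angles; "joint_velocities": joint speeds; "tau": joint torques, N m; "tcp_pos": TCP position; "eef_rot": TCP orientation; "force": force on the tool from outside, world axes, zero at the start; "moment": the same for the moment, N m; "finger_gap": finger opening in m; "grasp_force": force on a finger pad.
Only numpy, scipy, OpenCV 4.12 (cv2) and the standard library are available. Lean on these libraries where they do the work, as an engineer would, in place of code of your own. Each camera call takes 0.05 s, during which the arm holds its last target. There are 200 camera calls.

## Task

Sort the two tagged gold-toned pedestal bases: the one with the round tag has passed, so set it into the open display nest, and the one with the long strip tag is a reject, so set it into the returns nest on the long board; then slide the translucent hood by its knob all the way over the reject. Both bases must sit flat in their nests with the tag up; set them down, do not drop them. Leave the untagged base, the angel, the igloo and the globe where they are.

Things in the scene. Friction and masses are not known exactly. Their poses are not given: they have to be found in the camera images.
- base_disc: gold-toned pedestal base with a ROUND paper tag (38 mm disc) on top. Foot 100 (x) x 50 (y) x 10 mm, on it a body 92 x 42 mm that reaches 42 mm above the underside; the tag adds 3 mm. Weighs about 0.3 kg. Origin: centre of the underside; x along its length, z up. Grip it across the 42 mm body, above the foot
- base_strip: the same pedestal base with a LONG STRIP paper tag (80 x 14 mm, 3 mm thick, along x) on top. Same sizes, origin and axes
- base_plain: the same pedestal base with no tag; to be left alone. Same sizes, origin and axes
- display_nest (a point): centre of the pocket floor of the open display nest: a fixed dark wooden board 150 (x) x 120 x 12 mm with four ledges round a pocket 108 (x) x 58 (y) mm; the ledges are 8 mm wide and stand 8 mm above the pocket floor, which is the board's top. x along the pocket's length, z up. A base fits either way round
- returns_nest (a point): centre of the pocket floor of the returns nest: the same pocket and ledges, at the end nearest the robot of a fixed dark wooden board 320 (x) x 130 x 12 mm, 78 mm from the board's middle. x along the board, pointing from the nest towards the hood's parking place; z up
- hood_knob (a point): grip point on the knob of the translucent hood, 24 mm above the hood's roof. The knob is an upright brass cylinder 28 mm in diameter and 34 mm tall in the middle of the roof, its top 10 mm above this point. The hood is a translucent plastic cover 140 (along the board) x 100 x 64 mm, open towards the nest; it rides on the returns board. Axes as returns_nest
- hood (a joint): travel of the hood along the returns board in m: 0 = parked at the far end, grows as it slides towards the nest (along -x of returns_nest), 0.16 = fully over the nest, at its stop. Stays where it is left; slides with about 1.5 N
- angel: white bisque angel, 72 mm wide foot, 122 mm tall; bystander. Origin: centre of the underside
- igloo: blue resin igloo, 100 mm dome, 51 mm tall, tunnel 70 mm out along its x; bystander. Origin: centre of the dome's underside
- globe: clear glass globe 84 mm in diameter on a dark wooden foot, 100 mm tall; bystander. Origin: centre of the underside

How it is judged (in metres and radians):
On the way:
1. the strip-tagged base sits flat in the returns nest while the hood is still back (horizontal distance between base_strip and returns_nest below 0.01 m and z of base_strip in the frame of returns_nest between -0.004 and 0.004 m and angle between base_strip's own z axis and vertical below 0.05 rad and value of joint hood below 0.06 m), for 0.2 s.
At the end, for the whole second after the job is handed in: Round-tagged base in the display nest, strip-tagged base in the returns nest, each flat on the pocket floor (4 mm in height, 10 mm from centre, 0.05 rad of upright), tag up, at rest (0.02 m/s); hood at rest (0.01 m/s) within 10 mm of its stop over the returns nest (horizontal distance between base_disc and display_nest below 0.01 m and z of base_disc in the frame of display_nest between -0.004 and 0.004 m and angle between each of base_disc, base_strip's own z axis and vertical below 0.05 rad and horizontal distance between base_strip and returns_nest below 0.01 m and z of base_strip in the frame of returns_nest between -0.004 and 0.004 m and linear speed of each of base_disc, base_strip below 0.02 m/s and value of joint hood above 0.15 m and velocity of joint hood between -0.01 and 0.01 m/s); the robot touches nothing.
It fails at once if a tagged base was dropped: it moved faster than 0.5 m/s out of the fingers ((linear speed of base_disc above 0.5 m/s and contact force between base_disc and the fingers below 0.05 N) or (linear speed of base_strip above 0.5 m/s and contact force between base_strip and the fingers below 0.05 N)).
It fails at once if the untagged base was moved by more than 20 mm (distance of base_plain from where it was at the start of the episode above 0.02 m).
It fails at once if the angel, igloo or globe was moved by more than 20 mm (distance of any of angel, igloo, globe from where it was at the start of the episode above 0.02 m).
It also fails if it takes over 72 s, if anything falls off the work surface, if the arm or the gripper's body presses on something with over 40 N, if the wrist force passes 120 N, or if a joint passes its speed limit or range.

## Working session

There is one attempt and no reset: what is moved stays moved. The work goes in short steps, each a Python script; the robot and the scene stay as the last script left them, time stands still between calls to the robot, and variables do not carry over. Pictures are saved under pics/ and viewed, at most 10 in all, crops included, and the job is handed in when it is done.

```bash
mkdir -p pics; ls; python3 - <<'E'
from plant import env,eoat,snapshot,get_calibration
import cv2
for n in("scene","top"):
    cv2.imwrite(f"pics/{n}0.png",snapshot(n)[:,:,::-1])
    c=get_calibration(n);print(n,c)
print(env.tip_reach,env.sense())
E
```

```text
pics
scene {'camera_matrix': array([[424.13880202,   0.        , 317.40132627],
       [  0.        , 424.13880202, 205.5208409 ],
       [  0.        ,   0.        ,   1.        ]]), 'dist_coeffs': array([-0.00120366,  0.        ,  0.        ,  0.        ,  0.        ]), 'R': array([[ 0.85231101,  0.52285097, -0.0138852 ],
       [ 0.36714767, -0.61698136, -0.69608662],
       [-0.37251648,  0.58818437, -0.71782353]]), 't': array([-0.51427803, -0.1542643 ,  1.28109222])}
top {'camera_matrix': array([[406.15123367,   0.        , 322.18619255],
       [  0.        , 406.15123367, 200.51398746],
       [  0.        ,   0.        ,   1.        ]]), 'dist_coeffs': array([-0.01285858,  0.        ,  0.        ,  0.        ,  0.        ]), 'R': array([[-2.93950526e-02, -9.99563274e-01, -3.03189477e-03],
       [-9.96641309e-01,  2.95407919e-02, -7.63769812e-02],
       [ 7.64331899e-02,  7.76606192e-04, -9.97074403e-01]]), 't': array([0.04105229, 0.62163827, 1.02027886])}
0.0726 {'time_s': 0.1, 'qpos': array([ 5.76897829e+01,  1.26702422e+01,  8.75190674e+01, -5.81296466e-05,
        7.99122320e+01, -7.22207730e+00]), 'joint_velocities': array([-0.0550561 , -0.01576595, -0.20594763, -0.03631765, -0.0287988 ,
        0.14395094]), 'tau': array([ 9.72086200e-04, -4.98248112e+01, -3.90546119e+01, -1.52833049e-04,
        5.71828321e-03, -9.44435169e-05]), 'tcp_pos': array([0.26475329, 0.56568498, 0.30291506]), 'eef_rot': array([[-9.05656559e-01,  4.24010968e-01, -9.46420538e-04],
       [ 4.24011966e-01,  9.05655347e-01, -1.49836713e-03],
       [ 2.21806721e-04, -1.75829966e-03, -9.99998430e-01]]), 'force': array([ 0.15562552,  0.7368426 , -0.34255252]), 'moment': array([-0.06331345, -0.03612506, -0.04030729]), 'grasp_force': 0.0, 'finger_gap': 0.08552145434127277}
```

View pics/top0.png

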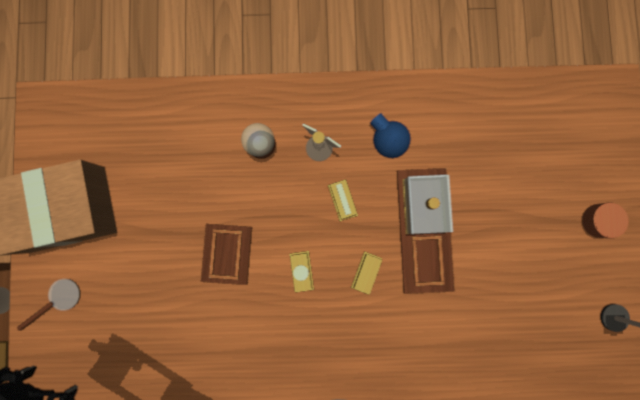

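View pics/scene0.png

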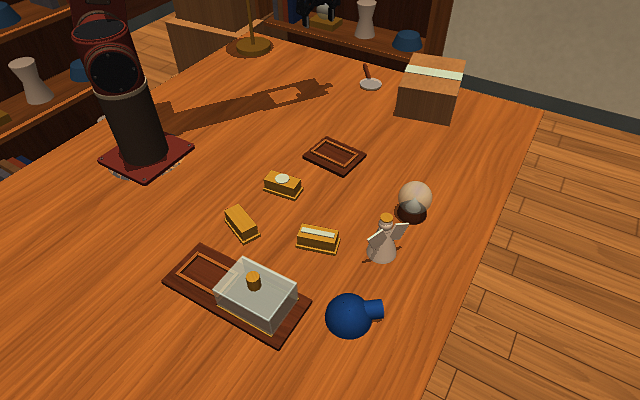

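The top view shows the round tag at (301,271), the strip tag at (343,200) and the plain base at (367,272). The display nest is at (227,254), the returns pocket at (428,261) and the knob at (433,203). The scene view agrees. I'll now do a coarse ray cast and take close wrist views.

```bash
cat > h.py <<'E'
from plant import env,eoat,snapshot,get_calibration
import numpy as np, cv2
def ray(c,px,z):
    px=np.asarray(px,float).reshape(-1,1,2)
    n=cv2.undistortPoints(px,c["camera_matrix"],c["dist_coeffs"])[:,0]
    d=np.c_[n,np.ones(len(n))]@c["R"]; o=-c["R"].T@c["t"]
    return o+d*((z-o[2])/d[:,2])[:,None]
def proj(c,X):
    return cv2.projectPoints(np.asarray(X,float).reshape(-1,1,3),cv2.Rodrigues(c["R"])[0],c["t"],c["camera_matrix"],c["dist_coeffs"])[0][:,0]
def down(yaw): # tool x axis heading yaw (rad), z down
    c,s=np.cos(yaw),np.sin(yaw); return np.array([[c,s,0],[s,-c,0],[0,0,-1.]])
def near(pos,yaw):
    """reach with the half-turn needing the smaller last joint"""
    best=None
    for y in (yaw,yaw+np.pi):
        q=env.inverse_kinematics(pos,down(y))
        if q is not None and (best is None or abs(q[5])<abs(best[0])): best=(q[5],y)
    return best[1]
E
python3 - <<'E'
from h import *
c=get_calibration("top")
for n,p,z in(("disc",(301,272),.045),("strip",(343,200),.045),("plain",(367,272),.042),("disp",(227,254),.012),("ret",(428,262),.012),("knob",(433,203),.11),("globe",(258,140),.05),("angel",(319,148),.0),("igloo",(392,139),.02)):
    print(n,ray(c,p,z)[0].round(3))
s=env.sense();w=get_calibration("wrist")
print("cam in tool",s["eef_rot"].T@(-w["R"].T@w["t"]-s["tcp_pos"]),"\n",s["eef_rot"].T@w["R"].T,w["camera_matrix"],w["dist_coeffs"])
E
```

```text
disc [0.444 0.081 0.045]
strip [ 0.621 -0.03   0.045]
plain [ 0.439 -0.084  0.042]
disp [0.493 0.272 0.012]
ret [ 0.457 -0.245  0.012]
knob [ 0.602 -0.238  0.11 ]
globe [0.779 0.181 0.05 ]
angel [0.765 0.027 0.   ]
igloo [ 0.778 -0.164  0.02 ]
cam in tool [ 0.08247782 -0.00064331 -0.06970015] 
 [[ 7.79673336e-04 -9.46582097e-01 -3.22461976e-01]
 [ 9.99998895e-01  1.14616555e-03 -9.46676928e-04]
 [ 1.26570224e-03 -3.22460882e-01  9.46581944e-01]] [[292.40787131   0.         322.77794153]
 [  0.         292.40787131 198.76541063]
 [  0.           0.           1.        ]] [0.01806199 0.         0.         0.         0.        ]
```

```bash
python3 - <<'E'
from h import *
import pickle
out={}
for n,p in (("disp",(.493,.272)),("disc",(.444,.081)),("strip",(.621,-.03)),("ret",(.50,-.243))):
    P=np.array([*p,.27]); env.reach(P,down(near(P,np.pi))); env.hold(.3)
    s=env.sense(); c=get_calibration("wrist"); im=snapshot("wrist")
    out[n]=(c,im); print(n,s["time_s"],s["qpos"].round(1),s["tcp_pos"].round(3),s["eef_rot"][:,0].round(2))
pickle.dump(out,open("w.pkl","wb"))
m=[cv2.resize(v[1],(400,250),interpolation=cv2.INTER_AREA) for v in out.values()]
cv2.imwrite("pics/w1.png",np.vstack([np.hstack(m[:2]),np.hstack(m[2:])])[:,:,::-1])
E
```

```text
disp 1.7917 [ 20.9   5.7  98.9   0.   75.3 -69.1] [0.493 0.273 0.27 ] [-1. -0. -0.]
disc 2.95 [  0.4 -10.3 114.4   0.   75.8 -89.7] [0.444 0.082 0.27 ] [-1. -0.  0.]
strip 5.8083 [-10.   13.6  90.   -0.   76.4  80. ] [ 0.621 -0.03   0.27 ] [1. 0. 0.]
ret 7.125 [-33.9   4.8 100.    0.   75.3  56. ] [ 0.501 -0.242  0.27 ] [1. 0. 0.]
```

View pics/w1.png

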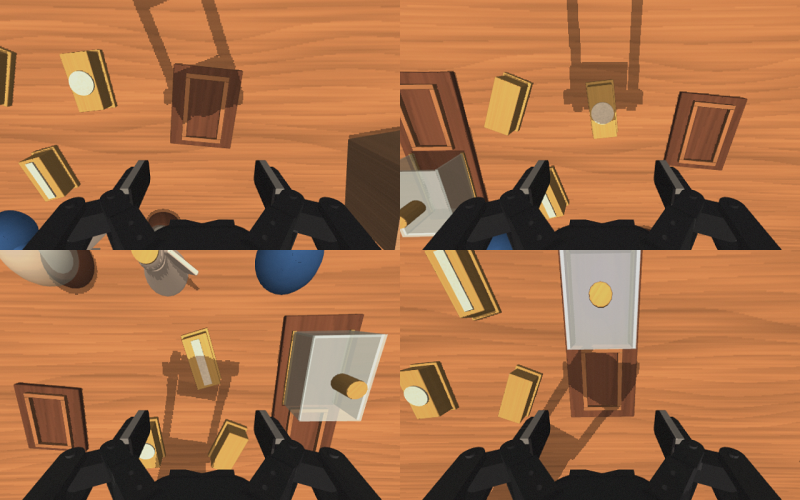

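The montage (0.625 scale) shows the display pocket centred at about (205,108) in panel 1 and the disc base at (602,110) in panel 2. In panel 3 the strip base is at (200,358), and in panel 4 the returns pocket is at (602,382) with the knob at (600,294). Next I'll sample colours to set the masks.

```bash
python3 - <<'E'
from h import *
import pickle
o=pickle.load(open("w.pkl","rb"))
def row(n,y,x0,x1,st=3): print(n,y,[tuple(int(k) for k in o[n][1][y,x]) for x in range(x0,x1,st)])
row("disp",185,266,320);row("disp",130,270,320)
row("disc",150,295,330);row("disc",205,300,350)
row("disp",130,90,180,6)
row("ret",210,262,310);row("strip",150,285,350)
a=o["disp"][1][80:260,240:420]; b=o["ret"][1][140:290,240:400]; d=o["disc"][1][110:240,270:390]; e=o["strip"][1][110:240,260:380]
t=[cv2.resize(x,(400,300),interpolation=cv2.INTER_CUBIC) for x in(a,b,d,e)]
cv2.imwrite("pics/c1.png",np.vstack([np.hstack(t[:2]),np.hstack(t[2:])])[:,:,::-1])
E
```

```text
disp 185 [(215, 135, 80), (216, 134, 82), (216, 136, 81), (118, 72, 50), (120, 73, 48), (121, 75, 52), (118, 69, 46), (100, 60, 42), (83, 51, 37), (124, 79, 52), (136, 89, 54), (138, 87, 51), (78, 46, 33), (119, 73, 49), (88, 55, 37), (122, 72, 48), (120, 70, 47), (122, 73, 51)]
disp 130 [(141, 91, 56), (142, 90, 55), (103, 66, 41), (79, 50, 34), (80, 50, 36), (79, 51, 38), (82, 50, 38), (80, 49, 37), (82, 52, 38), (122, 79, 49), (138, 88, 55), (137, 89, 56), (83, 48, 33), (81, 52, 37), (86, 55, 37), (87, 55, 37), (83, 53, 38)]
disc 150 [(124, 78, 49), (121, 78, 48), (151, 111, 59), (156, 116, 62), (158, 118, 63), (154, 113, 62), (153, 115, 62), (157, 116, 61), (159, 118, 63), (156, 114, 60), (157, 116, 62), (159, 118, 63)]
disc 205 [(217, 138, 82), (220, 140, 83), (191, 122, 71), (225, 185, 95), (227, 188, 97), (225, 182, 93), (225, 177, 90), (225, 182, 92), (225, 181, 93), (224, 183, 92), (225, 179, 91), (226, 181, 94), (226, 180, 94), (226, 179, 92), (225, 181, 93), (216, 169, 87), (186, 123, 71)]
disp 130 [(200, 125, 75), (203, 128, 77), (202, 126, 75), (204, 125, 73), (227, 231, 207), (226, 230, 206), (226, 229, 200), (225, 228, 199), (225, 229, 201), (227, 229, 202), (160, 129, 80), (84, 64, 37), (81, 60, 36), (96, 73, 40), (80, 60, 36)]
ret 210 [(130, 84, 51), (129, 83, 52), (131, 85, 50), (83, 50, 36), (79, 47, 32), (80, 47, 33), (84, 52, 37), (84, 53, 37), (84, 51, 37), (78, 45, 29), (123, 78, 48), (131, 84, 51), (94, 61, 41), (86, 50, 33), (89, 55, 40), (85, 50, 34)]
strip 150 [(208, 130, 79), (207, 131, 80), (207, 129, 78), (227, 192, 97), (225, 185, 93), (226, 185, 94), (226, 184, 93), (226, 226, 190), (227, 230, 201), (227, 230, 203), (227, 230, 201), (227, 231, 205), (219, 179, 100), (225, 188, 95), (226, 185, 95), (225, 192, 96), (227, 187, 94), (223, 183, 93), (206, 134, 78), (205, 128, 76), (200, 125, 74), (203, 127, 76)]
```

View pics/c1.png

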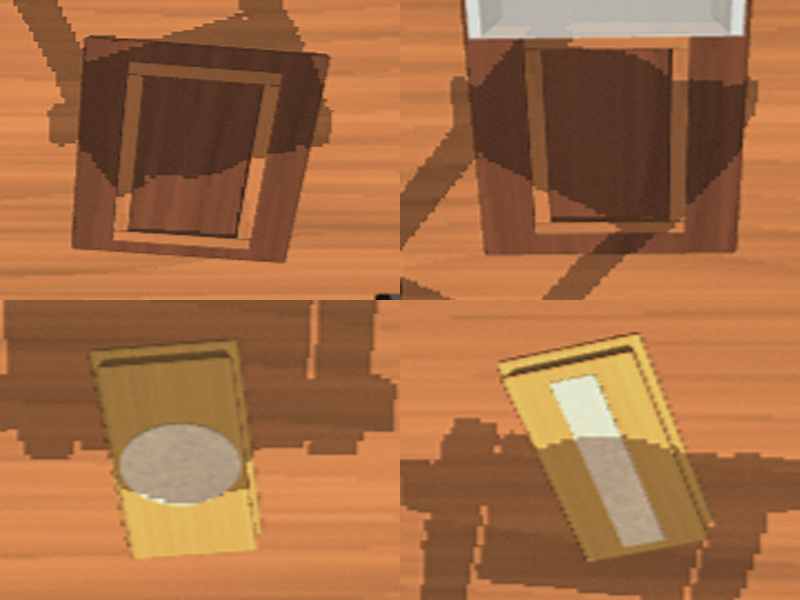

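The crops show clean corners for the display board and ledges (panel 1), the returns ledges (panel 2), the round tag centred at (180,464), and the strip tag from (550,382) to (665,540). I'll cast rays through those points and check the results against the known sizes.

```bash
python3 - <<'E'
from h import *
import pickle
o=pickle.load(open("w.pkl","rb"))
def X(n,pts,off,sc,org,z):
    p=(np.array(pts,float)-off)/sc+org-.5
    return ray(o[n][0],p,z)
def quad(t,q):
    L=[np.linalg.norm(q[(i+1)%4]-q[i])*1e3 for i in range(4)]
    a=(q[0]+q[1]-q[2]-q[3]);b=q[0]+q[3]-q[1]-q[2]
    print(t,"c",q.mean(0).round(4),"sides",np.round(L,1),"axis",np.degrees(np.arctan2(a[1],a[0])).round(2),"perp",np.degrees(np.arctan2(b[1],b[0])).round(2))
D=("disp",);s=((0,0),(400/180,300/180),(240,80))
quad("disp board",X("disp",[(85,37),(328,54),(286,262),(73,248)],*s,.012))
quad("disp ledge",X("disp",[(130,62),(282,75),(250,241),(113,238)],*s,.020))
s=((400,0),(2.5,2),(240,140))
quad("ret ledge",X("ret",[(524,38),(690,38),(686,233),(536,233)],*s,.020))
quad("ret board",X("ret",[(468,40),(748,40),(737,251),(485,254)],*s,.012))
s=((0,300),(400/120,300/130),(270,110))
quad("disc body",X("disc",[(99,367),(230,357),(257,549),(135,558)],*s,.042))
q=X("disc",[(120,464),(242,464),(180,423),(180,504)],*s,.045);print("disc tag",q[:2].mean(0),q[2:].mean(0),q[0]-q[1],q[2]-q[3])
s=((400,300),(400/120,300/130),(260,110))
quad("strip tag",X("strip",[(550,382),(600,374),(665,540),(624,547)],*s,.045))
c,im=o["ret"]; h=cv2.inRange(im[:140],(190,140,50),(255,215,130)); n,_,st,ce=cv2.connectedComponentsWithStats(h)
for i in range(1,n):
    if st[i,4]>200: print("gold",st[i],ce[i].round(1),ray(c,ce[i],.110)[0].round(4))
c=get_calibration("top");print(env.sense()["tcp_pos"])
E
```

```text
disp board c [0.4915 0.2754 0.012 ] sides [117.3 148.5 118.5 147.8] axis 174.92 perp -95.17
disp ledge c [0.4904 0.2756 0.02  ] sides [ 72.8 115.7  73.3 121.4] axis 174.3 perp -93.92
ret ledge c [ 0.4612 -0.2439  0.02  ] sides [ 73.2 121.5  74.1 121.5] axis 1.04 perp 90.11
ret board c [ 0.4505 -0.2442  0.012 ] sides [126.6 136.4 129.1 138.5] axis 0.75 perp 90.59
disc body c [0.4415 0.0818 0.042 ] sides [39.6 90.3 40.5 90.6] axis -173.51 perp -83.46
disc tag [0.44149807 0.08180674 0.045     ] [0.44164521 0.08149659 0.045     ] [ 0.00010298 -0.03813761  0.        ] [-0.03781833 -0.00011722  0.        ]
strip tag c [ 0.6239 -0.0312  0.045 ] sides [15.4 79.9 13.8 80.4] axis 15.76 perp 103.86
gold [  39    0   95  108 3016] [89.1 51.2] [ 0.614  -0.0798  0.11  ]
gold [109   0  49 101 426] [133.2  49.2] [ 0.6157 -0.1104  0.11  ]
gold [ 302   51   37   40 1129] [320.3  70.4] [ 0.6031 -0.2412  0.11  ]
[ 0.50045343 -0.24228123  0.26991889]
```

Sizes match the known values within 1–2 mm. The hood starts slightly forward of its parked position, but well under 0.06. Next I pick the strip base and place it, using force feedback to detect contact.

```bash
cat >> h.py <<'E'
H=.088; UP=.24
def go(xy,yaw,z=UP):
    P=np.array([*xy,z]); R=down(near(P,yaw)); env.reach(P,R); return R
def line(xy,z,feed=.12): env.move_straight(np.array([*xy,z]),feed=feed)
def pick(xy,yaw):
    eoat.grip(.08); go(xy,yaw); line(xy,H+.03); line(xy,H,.06); eoat.grip(.03,60)
    s=env.sense(); print("gripped",s["finger_gap"],s["grasp_force"],s["time_s"])
    line(xy,H+.02,.05); line(xy,UP,.15)
    s=env.sense(); print("lifted",s["finger_gap"],s["grasp_force"],s["force"])
def place(xy,yaw,floor=.012):
    go(xy,yaw); line(xy,floor+H+.02); line(xy,floor+H+.003,.04); env.hold(.3)
    f0=env.sense()["force"][2]; z=floor+H+.003
    while z>floor+H-.003:
        z-=.0007; line(xy,z,.02); env.hold(.1); s=env.sense()
        if s["force"][2]-f0>4: break
    print("down at",z-H,s["tcp_pos"],s["force"],f0)
def release(xy):
    eoat.grip(.065); z=env.sense()["tcp_pos"][2]; line(xy,z+.06,.1); line(xy,UP,.2); print("t",env.sense()["time_s"])
E
python3 - <<'E'
from h import *
pick((.6239,-.0312),np.radians(15.8))
place((.4624,-.2435),np.radians(.9))
c=get_calibration("wrist"); cv2.imwrite("pics/p1.png",np.vstack([snapshot("wrist")[:,:,::-1]]))
cv2.imwrite("pics/p1t.png",snapshot("top")[:,:,::-1])
E
```

```text
gripped 0.04140720688152357 63.58482599258423 10.6333
lifted 0.04115027973811532 62.90899157524109 [ 0.59201642 -0.36130692 -4.11428555]
down at 0.012199999999999975 [ 0.4624445  -0.2435381   0.10074492] [-3.84875906  1.5374493   5.85747576] -3.6773781912448893
```

View pics/p1.png

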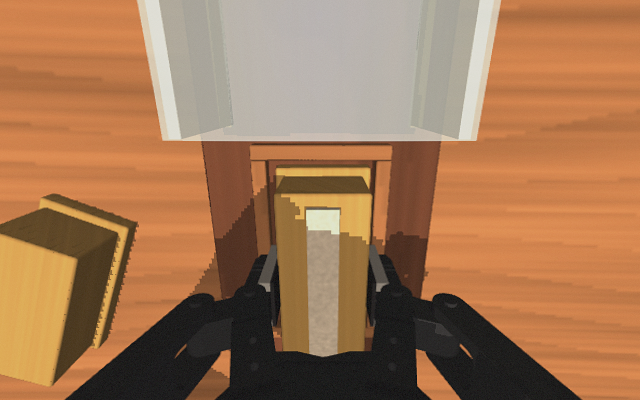

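The base sits inside the ledges: its foot's far edge is at row ~168 and the ledge at row ~152, and contact came at pocket-floor height. I'll release it, check it from above, and then move the disc base.

```bash
python3 - <<'E'
from h import *
release((.4624,-.2435))
env.hold(.2); a=snapshot("wrist"); ca=get_calibration("wrist")
np.savez("a.npz",a=a,R=ca["R"],t=ca["t"])
pick((.4415,.0817),np.radians(6.5))
place((.4912,.2755),np.radians(-5.2))
b=snapshot("wrist")
cv2.imwrite("pics/p2.png",np.hstack([cv2.resize(x,(400,250),interpolation=cv2.INTER_AREA) for x in(a,b)])[:,:,::-1])
E
```

```text
t 18.4417
gripped 0.04127113612631675 62.60425329208374 22.475
lifted 0.04084983841690298 61.70995831489563 [ 0.28583057  0.31063529 -3.11627075]
down at 0.012199999999999975 [0.49130554 0.27553543 0.10068128] [-1.66456365 -1.49224646  4.0783363 ] -3.693273940280483
```

View pics/p2.png

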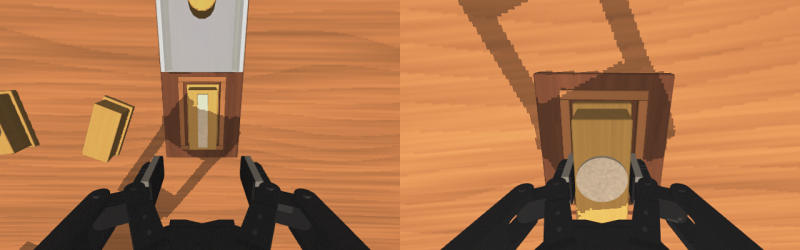

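Both bases look seated: the left panel shows the strip base centred in the returns pocket, the right panel the disc base in the display pocket. I'll release the disc base and slide the hood by its knob.

```bash
python3 - <<'E'
from h import *
release((.4912,.2755))
env.hold(.2); b=snapshot("wrist")
k=np.array([.6031,-.2410]); u=np.array([np.cos(np.radians(.9)),np.sin(np.radians(.9))])
go(k,np.radians(.9)); line(k,.185); line(k,.1545,.05); eoat.grip(.015,25); s=env.sense(); print(s["finger_gap"],s["force"])
line(k-u*.125,.1545,.08)
f0=env.sense()["force"]; print(f0); d=.125
while d<.165:
    d+=.0015; line(k-u*d,.1545,.03); s=env.sense()
    if abs(s["force"][0])>12: break
print(d,s["tcp_pos"],s["force"])
env.hold(.2); eoat.grip(.06); p=env.sense()["tcp_pos"][:2]; line(p,.22,.1); env.hold(.3)
a=snapshot("wrist"); t=snapshot("top")
c=get_calibration("wrist")
print(env.sense()["time_s"])
cv2.imwrite("pics/p3.png",np.vstack([np.hstack([cv2.resize(x,(400,250),interpolation=cv2.INTER_AREA) for x in(b,a)]),cv2.resize(t[120:340,180:480],(800,350))[:,:]])[:,:,::-1])
E
```

```text
t 31.3917
0.026869225360382044 [-0.5283695   5.42531353  4.94820419]
[-0.06918554  6.64353754  6.73096441]
0.14150000000000001 [ 0.46420232 -0.24246363  0.15513779] [13.06585784  7.53619064 -2.87613125]
41.6167
```

View pics/p3.png

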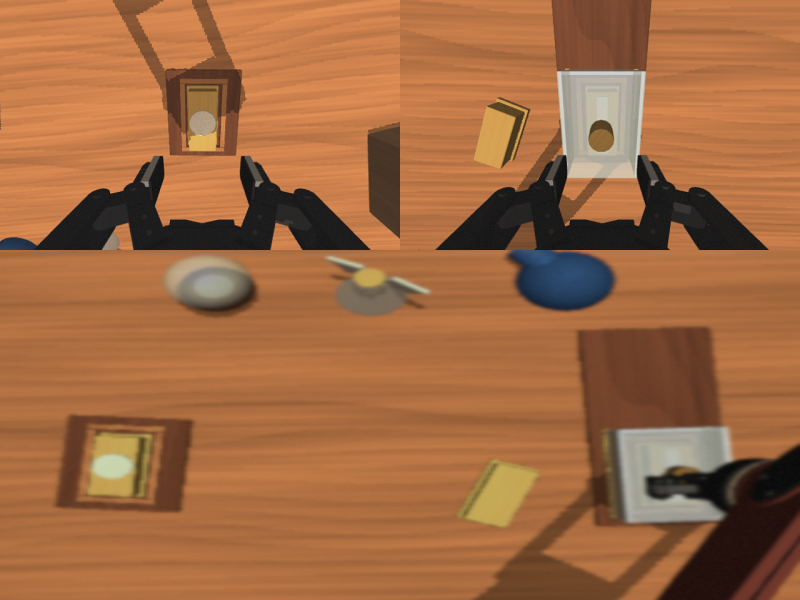

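The disc base is seated in the display nest. The hood stopped firmly with its knob at x=0.464, within about 2 mm of the nest centre, and the bystanders are where they started. The gripper is clear of everything, so I'm handing in.

```bash
python3 -c "
from plant import env
print(env.hand_in())"
```

```text
the job is handed in; nothing more can be done
None
```

The job is handed in, with no verdict shown: the round-tagged base is in the display nest, the strip-tagged base is in the returns nest with the hood slid over it to its stop, and the other objects appear unmoved in the last picture.

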